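# Brace the jar and unscrew its tight lid

### The arm

A 6-joint arm with a two-finger parallel gripper is mounted at the origin on the work surface. World frame = base frame: x ahead of the robot, y to its left, z up, the work surface at z = 0. Lengths are in m, angles in rad, forces in N, time in s.
With the tool pointing down it reaches from about 0.3 to 0.775 m from the base axis. Payload 14.6 kg.
Tool frame: the origin (TCP) lies on the centre line of the jaws, within the pads' length; the fingertips stand ahead of it and the grasp point (between the pads) lies 5 mm behind it (tip_extent is the z of the fingertips in the tool frame, in m); z points along the fingers, y is the line along which they close (so a half turn about z gives the same grasp; the last joint's range is limited). The gripper opens to 94 mm and grips with 3 to 60 N. Pads are 16 mm wide; open, the fingers measure 119 mm over their backs; the gripper's body (75 mm by 177 mm) begins 78 mm behind the grasp point.
Start: joints at [-1.38, 0.3, 1.521, -0, 1.321, -0.067], TCP at [0.14, -0.532, 0.219] pointing down, gripper open.
Joint ranges: [-3.03, 3.03], [-0.79, 2.21], [0.23, 2.52], [-1.04, 4.18], [0, 3.07], [-2.55, 2.55]. Speed limits (rad/s): [2.22, 2.22, 2.57, 3.14, 3.14, 3.14].

### API

Orientations are given as a rotation vector (axis times angle).
In Python, from rig import move_ptp, movel, movej, move_gripper, sleep, solve_ik, read_state, read_camera, get_calibration, PlanningError, job_done, tip_extent gives the robot as it stands. Calls block until the motion is done:
- move_ptp(position, orientation): joint-space move of the TCP to a pose.
- movel(position, attitude=None, max_speed=0.15, force_limit=None): straight line of the TCP; attitude=None keeps the orientation; max_speed is the mean speed in m/s. With force_limit (N) it stops when the force on the tool has changed by that much, and returns True; else False.
- movej(angles): joint-space move.
- move_gripper(opening, effort=None): opening from 0.0 (shut) to 1.0 (fully open); effort is the grip in N (None keeps the last); returns when the fingers have stopped.
- sleep(seconds).
- solve_ik(position, orientation): joint angles nearest the present ones, or None.
- read_state(): the state.
- read_camera(name): name is "scene" or "side" or "wrist"; returns (picture, depth): 384x512x3 uint8, red, green, blue; 384x512 float32, m along the optical axis (not along the pixel's ray), 0 where there is no reading.
- get_calibration(name): a dict with "vertical_fov" (degrees; the focal length in pixels is half the picture's height over the tangent of half this angle, whatever the lens; pixels are square), "cx", "cy" (the principal point, pixels), "xyz" and "attitude" of the camera in the world. Camera axes: x right, y up, looking along -z (the intrinsics and any distortion apply to the point x, -y, -z); pixel columns grow to the right and rows downward; lengths in m; the calibration is good to about 2 mm. A picture is of the moment at which its call begins: read the wrist's pose just before it. get_calibration takes no time and is no camera call; for the wrist camera it gives the pose at the moment of the call.
A pose or a line that the arm cannot do raises PlanningError and nothing moves.
- job_done(): hands the job in; it is judged then, once.
The state is a dict: "time": time; "joints": joint angles; "qd": joint speeds; "joint_torque": joint torques, N m; "eef_pos": TCP position; "tcp_rot": TCP orientation; "force": force on the tool from outside, world axes, zero at the start; "ft_torque": the same for the moment, N m; "width": opening from 0.0 (shut) to 1.0 (fully open); "finger_force": force on a finger pad.
Only numpy, scipy, OpenCV 4.12 (cv2) and the standard library are available. Lean on these libraries where they do the work, as an engineer would, in place of code of your own. Each camera call takes 0.05 s, during which the arm holds its last target. There are 200 camera calls.

### The job

The square jar of spare erasers spins loosely in its wooden stand, so pick up the small flat metal plate from the desk, lay it flat on the stand in the gap between the jar and the low wooden fence, its long side along the fence and about midway along it, and let go: it keeps the jar from turning. Then turn the jar's tight lid anticlockwise, just until its threads let go, without lifting the jar out of the stand, and lift it straight up. Finish while still holding the lid, level and just above the jar (clear of it, within a few centimetres), with jar and plate still in place and the other things on the desk left alone.

Things in the scene. Friction and masses are not known exactly. Their poses are not given: they have to be found in the camera images.
- stand: Pale wooden block fixed to the desk, 134 (its x) x 120 (its y) x 45 mm high. Origin: axis of its round well (84 mm across, floor 6 mm above the desk), at desk height; block spans x -80 to +54, y -60 to +60 mm; z up. A low wooden fence, 9 mm high and 100 mm long (along y), stands on its top at x -76 to -66 mm. The jar's flat side is at x about -30 mm (1 mm play).
- stand_gap (a point): Middle of the gap for the plate: on the stand's flat top (45 mm above the desk), half-way between the fence and the jar's flat side and midway along the fence; axes as the stand's. The gap is 36 mm wide (x) and open at both y ends.
- plate_center (a point): Centre of the plain aluminium plate, 32 mm (its x) by 60 mm (its y) by 6 mm thick (z up), 31 g, lying flat on the desk. To lay it in the gap hold it by its two short ends (60 mm apart); its 60 mm length goes along the stand's y.
- jar: Clear glass jar, about 300 g, loose in the stand's well. Body 60 x 60 mm with cut corners, 48 mm high; round neck 39 mm across up to 76 mm. Origin: centre of its underside on the well's floor; x, y along its flat sides, at first within 0.05 rad of the stand's. It spins freely, but with the plate in the gap only up to about 0.3 rad before it bears on the plate and stops.
- cap_center (a point): Centre (half-way up) of the ribbed round steel lid, 56 mm across, 20 mm high, 50 g; z its axis, up. Screwed on, 72.7 mm above the jar's origin. Anticlockwise from above it comes free after 0.68 to 0.85 rad relative to the jar and catches again past 1.6; with the plate in, a turn of 1.2 to 1.4 rad frees it. A sprung seal makes it tight (about 0.3 Nm).
- jar_mouth (a point): On the jar's axis, 82 mm above its origin: top of the rubber seal in the jar's mouth once the lid is free. The seal then pushes the lid up 3 mm by itself; the lid's lower edge (10 mm below its centre) must be above this point to be clear, a lift of 19 mm from screwed on.
- eraser: Bystander, leave alone: black rubber eraser, 22 x 42 x 13 mm, lying near the plate. Origin: centre of its underside.
- notes: Bystander, leave alone: square pad of blank paper notes, 50 x 50 x 14 mm, lying near the plate. Origin: centre of its underside.
- phone: Bystander, leave alone: phone lying face up, 150 x 72 x 8 mm. Origin: centre of its underside.
- mug: Bystander, leave alone: white mug, 80 mm across, 90 mm tall, with a handle. Origin: centre of its underside.
- spare_jar: Bystander, leave alone: a second, round jar with a steel lid, 62 mm across, 85 mm tall, standing on the bare desk; not part of the job. Origin: centre of its underside.
- stapler: Bystander, leave alone: grey stapler, 130 x 36 x 38 mm. Origin: centre of its underside.
- tape: Bystander, leave alone: roll of clear tape lying flat, 60 mm across, 19 mm high. Origin: centre of its underside.
Mind the look-alikes: they are no part of the job. Leave any turquoise or yellow look-alike of the part that bears cap_center alone.

How it is judged:
By the outcome, as a careful person would: the job done as asked, in the order asked, and still so for the second after the job is handed in, while the arm keeps its last pose, push and grip.
It also fails if it takes over 56 s, if anything falls off the work surface, if the arm or the gripper's body presses on something with over 40 N, if the wrist force passes 120 N, or if a joint passes its speed limit or range.

## Working session

There is one attempt and no reset: what is moved stays moved. The work goes in short steps, each a Python script; the robot and the scene stay as the last script left them, time stands still between calls to the robot, and variables do not carry over. Pictures are saved under pics/ and viewed, at most 10 in all, crops included, and the job is handed in when it is done.

```bash
ls; mkdir -p pics; cat > h.py <<'E'
import numpy as np, cv2
from rig import *
from scipy.spatial.transform import Rotation as R
def snap(n,tag):
    c=get_calibration(n); im,d=read_camera(n)
    np.savez(f'pics/{tag}.npz',im=im,d=d,**{k:np.array(v) for k,v in c.items() if not isinstance(v,(str,dict))})
    cv2.imwrite(f'pics/{tag}.png',im[:,:,::-1]); return c,im,d
def cloud(c,d):
    h,w=d.shape; f=h/2/np.tan(np.radians(c['vertical_fov'])/2)
    v,u=np.mgrid[:h,:w].astype(float)
    p=np.stack([(u-c['cx'])/f*d,-(v-c['cy'])/f*d,-d],-1)
    return p@R.from_rotvec(c['attitude']).as_matrix().T+np.array(c['xyz'])
E
python3 - <<'E'
from h import *
print(tip_extent, read_state())
ims=[]
for n in ('scene','side'):
    c,im,d=snap(n,n+'0'); print(n,c); ims.append(im)
    P=cloud(c,d); print(np.median(P[d>0][:,2]))
E
```

```text
pics
0.014 {'time': 0.0, 'joints': array([-1.37959230e+00,  3.00460951e-01,  1.52160417e+00, -1.15467486e-05,
        1.32064028e+00, -6.66186677e-02]), 'qd': array([ 0.00185476, -0.00070098,  0.0006005 , -0.00165034, -0.00153991,
       -0.00010878]), 'joint_torque': array([ 1.14683928e-03, -5.31800795e+01, -3.52740633e+01,  7.08815921e-02,
        2.44557374e-02, -1.05990912e-04]), 'eef_pos': array([ 0.14017521, -0.53158782,  0.21888211]), 'tcp_rot': array([-3.11442382e+00, -4.03727969e-01,  1.26302452e-04]), 'force': array([0.30434473, 0.29877291, 0.20378168]), 'ft_torque': array([-0.02096316, -0.0076399 , -0.01804581]), 'finger_force': 0.0, 'width': 0.9967514827602927}
scene {'vertical_fov': 52.71925905524469, 'cx': 260.2268991715121, 'cy': 194.18897850142898, 'xyz': array([ 1.32071085, -0.69723837,  0.76462202]), 'attitude': array([0.94229981, 0.41914293, 0.77931477])}
-0.0015571130009180423
side {'vertical_fov': 47.21573979444275, 'cx': 258.1438683942154, 'cy': 184.39670711038974, 'xyz': array([0.44912193, 0.81269132, 1.09461284]), 'attitude': array([ 0.06866797, -1.00748584, -2.89298943])}
0.0014377057867657195
```

View pics/scene0.png

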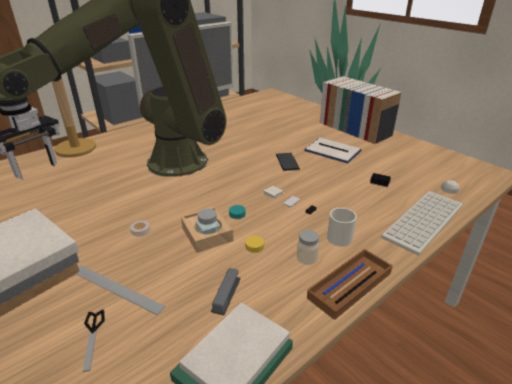

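View pics/side0.png

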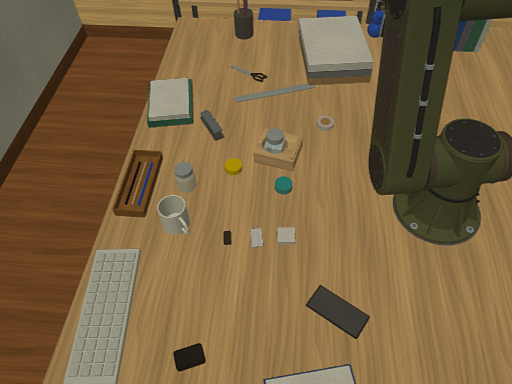

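Side view: stand with the grey-lidded jar is at (277,147). The grey lid at (275,136) is the target, because the turquoise (284,185) and yellow (233,166) ones are look-alikes lying on the desk, and the spare jar is at (185,177). The two pale flat things are at (257,237), likely the plate, and (286,235), the square notes pad. I'll confirm both in a crop.

```bash
python3 - <<'E'
from h import *
for n,pts in (('side',[(257,237),(286,235),(275,133),(284,185),(227,237),(262,157),(292,148)]),('scene',[(291,202),(273,191),(207,214)])):
    z=np.load(f'pics/{n}0.npz'); P=cloud(z,z['d'])
    for u,v in pts: print(n,(u,v),np.round(np.median(P[v-1:v+2,u-1:u+2].reshape(-1,3),axis=0),4))
    if n=='side':
        im=z['im'][115:255,210:310]; a=cv2.resize(im,None,fx=5,fy=5,interpolation=cv2.INTER_CUBIC)
        cv2.imwrite('pics/crop_a.png',cv2.resize(a,None,fx=.85,fy=.85)[:,:,::-1])
        for name,(x0,x1,y0,y1) in dict(top=(0,1,-1,1)).items():
            Q=P[115:180,240:310].reshape(-1,3); 
            t=Q[(Q[:,2]>.039)&(Q[:,2]<.05)]; 
            print('standtop',len(t),t.mean(0), cv2.minAreaRect((t[:,:2]*1000).astype(np.float32)))
            t=Q[(Q[:,2]>.08)]; print('lid',len(t),t.mean(0),t.min(0),t.max(0))
E
```

```text
side (257, 237) [0.5294 0.1469 0.007 ]
side (286, 235) [0.4464 0.1414 0.0159]
side (275, 133) [ 0.5003 -0.1931  0.0906]
side (284, 185) [ 0.4613 -0.0361  0.0202]
side (227, 237) [0.6148 0.1583 0.0134]
side (262, 157) [ 0.5381 -0.1363  0.0365]
side (292, 148) [ 0.4431 -0.1733  0.0466]
standtop 642 [ 0.48629249 -0.17064145  0.04583042] ((488.09326171875, -184.69561767578125), (126.6714096069336, 135.74388122558594), 77.17044067382812)
lid 223 [ 0.4972024  -0.13115436  0.14411048] [ 0.44912193 -0.21960488  0.08003728] [0.52626021 0.81269132 1.09461284]
scene (291, 202) [0.5382 0.1425 0.0045]
scene (273, 191) [0.4526 0.134  0.0117]
scene (207, 214) [ 0.5043 -0.1872  0.0867]
```

View pics/crop_a.png

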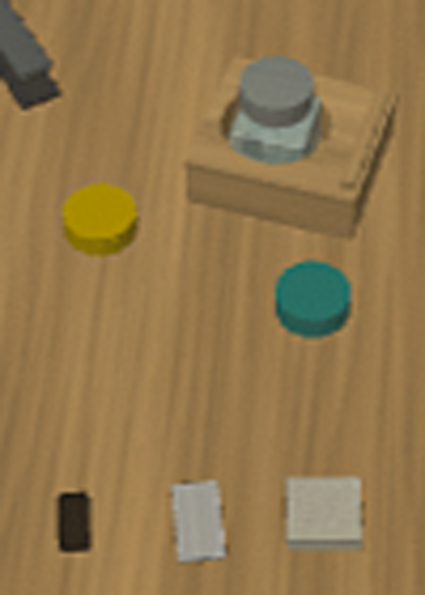

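The crop confirms the plate: the thin grey rectangle at crop (198,520), 7 mm high at about (0.53,0.145). The notes pad is the thicker square at (323,512). The target lid is the grey one on the square jar (277,90), and the fence is on the stand's low-x edge (375,140). Next I'll take wrist views over the stand and the plate.

```bash
cat >> h.py <<'E'
def down(yaw): return (R.from_euler('z',yaw)*R.from_euler('x',np.pi)).as_rotvec()
E
python3 - <<'E'
from h import *
c=get_calibration('wrist'); s=read_state()
T=R.from_rotvec(s['tcp_rot']).as_matrix()
off=T.T@(np.array(c['xyz'])-s['eef_pos']); print('cam in tool',off,'view dir',T.T@(R.from_rotvec(c['attitude']).as_matrix()@[0,0,-1]),c['vertical_fov'])
for p,tag in (((.50,-.18,.30),'w_stand'),((.53,.145,.25),'w_plate')):
    view=R.from_rotvec(c['attitude']).as_matrix()@[0,0,-1]
    o=R.from_euler('x',np.pi).as_matrix()@off
    v=R.from_euler('x',np.pi).as_matrix()@(T.T@view)
    h=p[2]+o[2]; q=np.array([p[0]-o[0]-v[0]/-v[2]*h,p[1]-o[1]-v[1]/-v[2]*h,p[2]])
    print('to',q, solve_ik(q,down(0)))
    move_ptp(q,down(0)); sleep(.1); snap('wrist',tag); print(read_state()['time'],read_state()['joints'])
a=[cv2.imread(f'pics/{t}.png') for t in('w_stand','w_plate')]
cv2.imwrite('pics/w2.png',cv2.resize(cv2.vconcat(a),None,fx=.78,fy=.78))
E
```

```text
cam in tool [ 0.07244204  0.00032923 -0.16615299] view dir [-2.49466072e-01  6.05247490e-04  9.68383350e-01] 58.92162117353073
to [ 0.54764403 -0.17937943  0.3       ] [-3.80088588e-01  3.13769771e-01  1.31791331e+00 -4.44089210e-16
  1.50990958e+00  1.19070774e+00]
2.2167 [-3.81246144e-01  3.13829339e-01  1.31806078e+00 -5.92686653e-05
  1.50986619e+00  1.19047092e+00]
to [0.56476349 0.14558932 0.25      ] [ 1.89499603e-01  3.53914935e-01  1.37872415e+00 -4.44089210e-16
  1.40895357e+00  1.76029593e+00]
3.6167 [ 1.87563146e-01  3.53724914e-01  1.37856357e+00 -8.44704424e-05
  1.40900904e+00  1.75996427e+00]
```

View pics/w2.png

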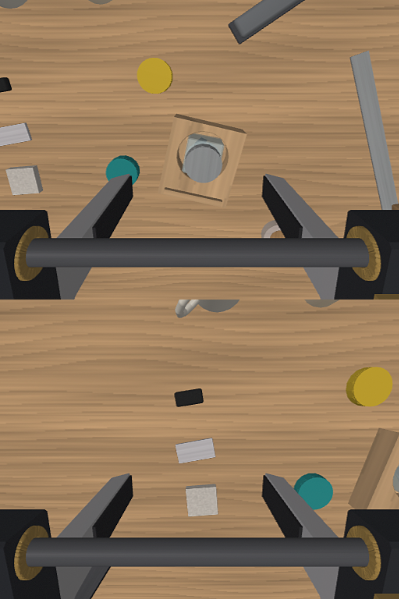

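The top half shows the stand, with the fence along its lower edge near (195,197) and the lid at (203,163). The bottom half shows the plate at (196,451), the notes pad at (202,501) and the eraser at (189,397). Now I'll fit poses from depth.

```bash
python3 - <<'E'
from h import *
z=np.load('pics/w_plate.npz'); P=cloud(z,z['d']); 
def blob(P,m,name):
    n,L=cv2.connectedComponents(m.astype(np.uint8))
    k=max(range(1,n),key=lambda i:(L==i).sum()); t=P[L==k]
    print(name,len(t),np.round(t.mean(0),4),cv2.minAreaRect((t[:,:2]*1000).astype(np.float32))); return t
desk=P[(z['d']>0)&(abs(P[...,2])<.004)&(abs(P[...,1]-.15)<.1)&(abs(P[...,0]-.54)<.1)]; print('desk z',np.median(desk[:,2]))
g=z['im'].astype(int); sat=g.max(2)-g.min(2)
near=lambda P,x,y,r:(np.hypot(P[...,0]-x,P[...,1]-y)<r)
for x,y,nm in((.532,.145,'plate'),(.449,.138,'notes'),(.615,.158,'eraser')):
    t=blob(P,near(P,x,y,.042)&(P[...,2]<.03)&((sat<40) if nm!='eraser' else (g.max(2)<80)),nm)
    print(np.percentile(t[:,2],[10,50,90]))
z=np.load('pics/w_stand.npz'); P=cloud(z,z['d'])
t=blob(P,near(P,.49,-.18,.13)&(P[...,2]>.038)&(P[...,2]<.051),'top'); print(np.median(t[:,2]))
t=blob(P,near(P,.49,-.18,.13)&(P[...,2]>.0515)&(P[...,2]<.058)&(P[...,0]<.46),'fence')
t=blob(P,near(P,.49,-.18,.06)&(P[...,2]>.083),'lid'); print(np.median(t[:,2]),cv2.minEnclosingCircle((t[:,:2]*1000).astype(np.float32)))
z=np.load('pics/side0.npz'); P=cloud(z,z['d'])
t=blob(P,near(P,.49,-.18,.06)&(P[...,2]>.084)&(P[...,2]<.1),'lid side')
t=blob(P,near(P,.532,.145,.05)&(P[...,2]>.0035),'plate side')
E
python3 - <<'E'
import cv2
a=cv2.imread('pics/w_stand.png')[130:270,190:330]; b=cv2.imread('pics/w_plate.png')[150:290,190:330]
cv2.imwrite('pics/w2c.png',cv2.resize(cv2.hconcat([a,b]),(800,400),interpolation=cv2.INTER_CUBIC))
E
```

```text
desk z 0.000819180201672598
plate 1234 [0.5325 0.1471 0.0065] ((531.14453125, 146.86935424804688), (34.132389068603516, 60.18400192260742), 10.477746963500977)
[0.00546873 0.00666874 0.00773164]
notes 1520 [0.45   0.1368 0.014 ] ((444.0181884765625, 136.02561950683594), (58.05592346191406, 50.70444107055664), 4.863625526428223)
[0.01295826 0.01459257 0.01566327]
eraser 653 [0.616  0.1565 0.0136] ((615.5675048828125, 156.3189697265625), (22.21310806274414, 41.213294982910156), 8.700460433959961)
[0.01230315 0.01365847 0.01475079]
top 5476 [ 0.4938 -0.1864  0.0457] ((489.1202697753906, -186.11419677734375), (120.23477172851562, 134.2157745361328), 76.69049835205078)
0.04575185739659657
fence 607 [ 0.4331 -0.1726  0.0545] ((432.6752014160156, -172.70394897460938), (100.0320816040039, 11.346519470214844), 76.76974487304688)
lid 1812 [ 0.5029 -0.189   0.0898] ((501.9200744628906, -189.08226013183594), (55.943363189697266, 55.55641174316406), 12.863973617553711)
0.08987304736113111 ((501.7002868652344, -188.92262268066406), 28.45549964904785)
lid side 197 [ 0.5001 -0.186   0.0907] ((500.1512451171875, -189.75645446777344), (51.47442626953125, 59.806983947753906), 3.263016939163208)
plate side 222 [0.529  0.1494 0.0072] ((525.0728149414062, 148.17691040039062), (49.163875579833984, 67.06024169921875), 5.5941481590271)
```

View pics/w2c.png

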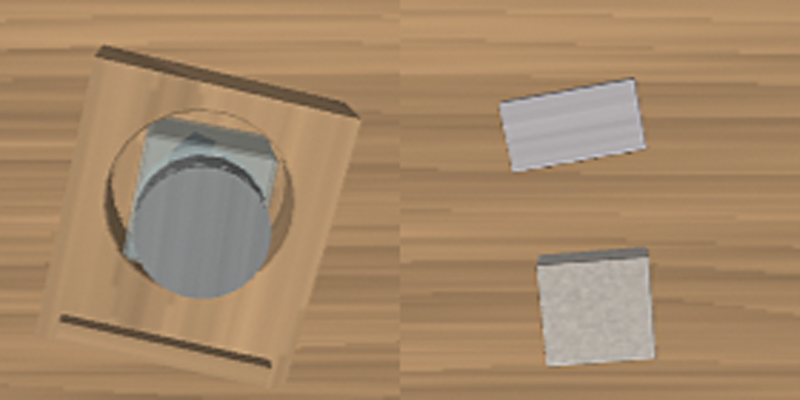

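The fits agree. Stand yaw is -13.3° with its origin at (0.5018,-0.1891), and the fence and lid positions both match that. The plate is at (0.5311,0.1469) with yaw +10.5°. Now I'll pick it up.

```bash
cat >> h.py <<'E'
YS=np.radians(-13.28); O=np.array([.5018,-.1891,0])
def st(x,y,z): return O+R.from_euler('z',YS).apply([x,y,z])
E
python3 - <<'E'
from h import *
yp=np.radians(10.48); c=[.5315,.1469]
move_ptp([*c,.09],down(yp))
print(movel([*c,.016],max_speed=.08,force_limit=12),read_state()['eef_pos'])
move_gripper(0.3,25); s=read_state(); print(s['width']*94,s['finger_force'],s['force'])
movel([*c,.14],max_speed=.2); s=read_state(); print(s['width']*94,s['finger_force'],s['time'])
g=st(-.048,0,.13); move_ptp(g,down(YS)); sleep(.1)
cal,im,d=snap('wrist','w_held'); P=cloud(cal,d); print(read_state()['eef_pos'],g,read_state()['time'])
cv2.imwrite('pics/w_held2.png',cv2.resize(im[150:384,120:400,::-1],None,fx=2.4,fy=2.4,interpolation=cv2.INTER_CUBIC))
E
```

```text
False [0.53181391 0.14696169 0.01647081]
59.36578134176989 25.000220239162445 [-0.83353548 -0.01766228  1.01394773]
59.27503487876145 24.999923408031464 6.7833
[ 0.45550524 -0.17726799  0.12995519] [ 0.45508356 -0.17807392  0.13      ] 8.2
```

View pics/w_held2.png

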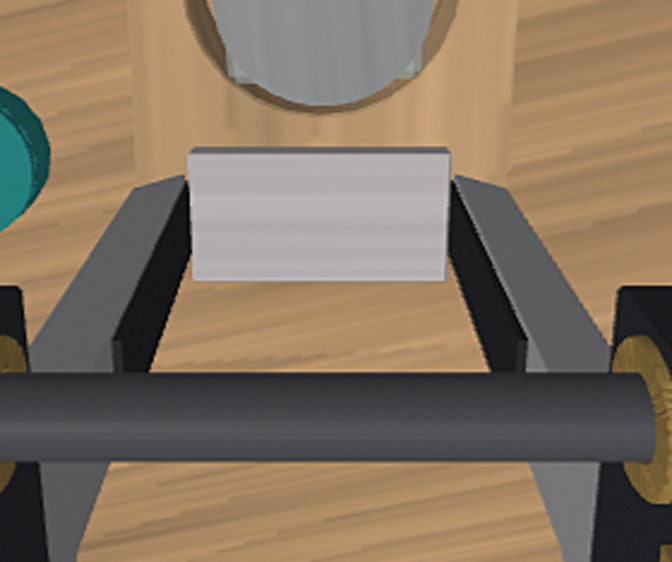

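The plate is held square between the fingers, at about (320,215), with the jar ahead of it. Next I'll measure the plate centre in the stand frame and lower it.

```bash
python3 - <<'E'
from h import *
z=np.load('pics/w_held.npz'); P=cloud(z,z['d']); g=z['im'].astype(int)
s=read_state(); print(s['eef_pos'],s['time'])
m=(abs(P[...,2]-.119)<.006)&(np.hypot(P[...,0]-s['eef_pos'][0],P[...,1]-s['eef_pos'][1])<.05)&(g.min(2)>110)
n,L,S,_=cv2.connectedComponentsWithStats(m.astype(np.uint8)); k=1+S[1:,4].argmax(); t=P[L==k]
Q=R.from_euler('z',-YS).apply(t-O); Q=Q[Q[:,2]>.115]
print(len(Q),np.percentile(Q,[1,50,99],axis=0),Q.mean(0),cv2.minAreaRect((Q[:,:2]*1000).astype(np.float32)))
E=R.from_euler('z',-YS).apply(s['eef_pos']-O); print('tcp in stand',E, 'ypr',R.from_rotvec(s['tcp_rot']).as_matrix()[:,1],YS)
Q=R.from_euler('z',-YS).apply((P-O).reshape(-1,3))
l=Q[(Q[:,2]>.085)&(Q[:,2]<.095)&(np.hypot(Q[:,0],Q[:,1])<.04)]; print('lid',np.percentile(l,[0.5,50,99.5],axis=0))
E
```

```text
[ 0.45550524 -0.17726799  0.12995519] 8.2
5678 [[-0.06250398 -0.02834396  0.11925088]
 [-0.04667433  0.00047352  0.1206894 ]
 [-0.03183865  0.02977426  0.12210348]] [-0.04680037  0.00070091  0.12069004] ((-47.318180084228516, 0.7868938446044922), (31.927377700805664, 59.7968864440918), 0.1808432638645172)
tcp in stand [-0.04777473  0.00088125  0.12995519] ypr [-2.28049172e-01 -9.73649615e-01 -5.36729282e-05] -0.23177972466484695
lid [[-2.71166192e-02 -2.68771332e-02  8.79019858e-02]
 [ 7.93011760e-04 -7.58359261e-05  8.99965551e-02]
 [ 2.65618225e-02  2.66338326e-02  9.16487074e-02]]
```

```bash
python3 - <<'E'
from h import *
o=down(YS)
movel(st(-.0488,-.0005,.075),o,max_speed=.12); sleep(.15); s=read_state(); print(R.from_euler('z',-YS).apply(s['eef_pos']-O),s['force'])
print(movel(st(-.0488,-.0005,.0605),o,max_speed=.03,force_limit=4)); s=read_state(); print(R.from_euler('z',-YS).apply(s['eef_pos']-O),s['force'],s['width']*94)
move_gripper(.85); s=read_state(); print(s['width'],s['time'])
p=s['eef_pos'].copy(); p[2]=.13; movel(p,max_speed=.15); sleep(.1)
cal,im,d=snap('wrist','w_placed'); P=cloud(cal,d); g=im.astype(int)
Q=R.from_euler('z',-YS).apply((P-O).reshape(-1,3)).reshape(P.shape)
m=(abs(Q[...,2]-.052)<.005)&(abs(Q[...,0]+.048)<.025)&(abs(Q[...,1])<.045)&(g.max(2)-g.min(2)<30)&(g.min(2)>90)
n,L,S,_=cv2.connectedComponentsWithStats(m.astype(np.uint8)); t=Q[L==1+S[1:,4].argmax()]
print(np.percentile(t,[1,50,99],axis=0),cv2.minAreaRect((t[:,:2]*1000).astype(np.float32)),read_state()['time'])
cv2.imwrite('pics/w_placed2.png',cv2.resize(im[80:384,120:400,::-1],None,fx=1.9,fy=1.9,interpolation=cv2.INTER_CUBIC))
E
```

```text
[-0.04831885 -0.00054102  0.07583397] [ 0.70349609 -0.38866317 -0.89235014]
True
[-0.04898121 -0.00048361  0.0605838 ] [ 1.55253547 -0.44549472  2.60970785] 59.32977328067078
0.8540623500093661 9.975
[[-6.38721544e-02 -2.99914184e-02  5.01436553e-02]
 [-4.87560173e-02 -4.98305675e-05  5.18209023e-02]
 [-2.78619964e-02  2.86004077e-02  5.47307132e-02]] ((-43.903656005859375, -0.7479267120361328), (59.84874725341797, 41.03409194946289), 89.44564819335938) 10.7333
```

View pics/w_placed2.png

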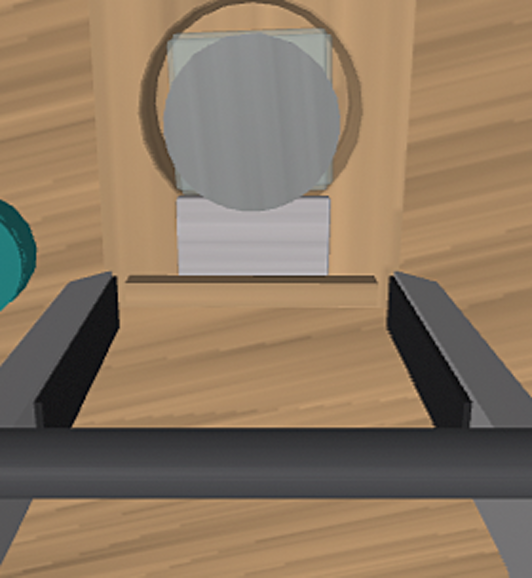

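The plate lies flat in the gap at (252,237), between the fence (250,279) and the jar, and is centred. Next the lid: grip it, turn it 1.3 rad, checking force and height along the way.

```bash
python3 - <<'E'
from h import *
y0=YS-.45
c=st(0,0,0)
move_gripper(1.0)
move_ptp([c[0],c[1],.135],down(y0)); 
print(movel([c[0],c[1],.076],max_speed=.08,force_limit=8)); sleep(.1); s=read_state(); print(s['eef_pos'],s['joints'],c)
move_gripper(.3,55); s=read_state(); print(s['width']*94,s['finger_force'],s['force'],s['ft_torque'])
q=np.array(s['joints']); q0=q[5]
for i in range(1,14):
    q[5]=q0-.1*i; movej(q); s=read_state(); print(i,np.round(s['joints'][5]-q0,3),np.round(s['ft_torque'],2),np.round(s['force'],1),np.round(s['eef_pos'][2],4),round(s['width']*94,2),round(s['time'],1))
sleep(.2); snap('side','s_turn'); cal,im,d=snap('wrist','w_turn')
a=cv2.resize(im[80:384,90:430,::-1],None,fx=1.6,fy=1.6)
cv2.imwrite('pics/w_turn2.png',a)
E
```

```text
False
[ 0.50207362 -0.18923009  0.07655537] [-4.28692756e-01  4.33325033e-01  1.69927532e+00 -1.64794701e-05
  1.00800409e+00  1.82382388e+00] [ 0.5018 -0.1891  0.    ]
55.62481542427208 55.00011526979506 [-0.65326825 -0.11932191 -0.45062174] [-0.00454325  0.06732984 -0.00499815]
1 -0.098 [0.08 0.04 0.05] [ 0.7 -0.9  0.4] 0.076 55.59 13.6
2 -0.195 [-0.34 -0.66 -0.05] [ 4.5 -2.3 -0.5] 0.0762 55.7 13.9
3 -0.296 [-0.31 -0.89 -0.08] [ 5.4 -2.  -1.6] 0.0763 55.8 14.1
4 -0.396 [-0.31 -1.02 -0.03] [ 5.9 -0.9 -0.7] 0.0763 55.79 14.4
5 -0.496 [-0.38 -1.13 -0.04] [ 5.8 -2.1 -1.7] 0.0763 55.83 14.6
6 -0.596 [-0.44 -1.17 -0.08] [ 6.8 -1.9 -1.8] 0.0763 55.92 14.9
7 -0.696 [-0.41 -1.14 -0.06] [ 6.  -1.4 -1.8] 0.0763 55.65 15.1
8 -0.796 [-0.29 -1.05 -0.03] [ 5.7 -2.2 -0.5] 0.0763 55.25 15.4
9 -0.896 [-0.31 -1.02 -0.04] [ 5.2 -3.1  0.3] 0.0765 55.75 15.6
10 -0.996 [-0.21 -0.9  -0.02] [ 5.2 -2.1  4.9] 0.0769 55.46 15.9
11 -1.097 [-0.05 -0.61 -0.01] [ 4.1 -1.2  8.1] 0.077 55.44 16.1
12 -1.197 [-0.03 -0.42  0.04] [ 2.9 -0.9  8.9] 0.077 55.54 16.4
13 -1.297 [-0.08 -0.31  0.05] [ 2.  -1.4  8.3] 0.077 55.83 16.6
```

View pics/w_turn2.png

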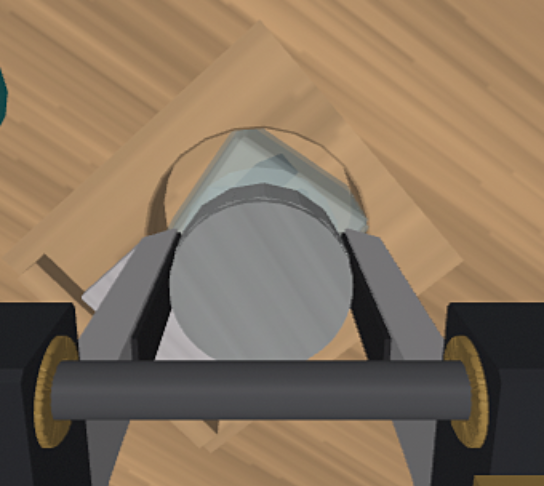

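The jar has turned only about 0.25 rad against the plate, which is still in the gap at (100,295). The seal now pushes up with 8 N, so the threads are free. Lifting.

```bash
python3 - <<'E'
from h import *
p=read_state()['eef_pos'].copy()
for z in (.083,.095,.112):
    p[2]=z; movel(p,max_speed=.04); s=read_state(); print(np.round(s['force'],1),s['eef_pos'],round(s['width']*94,2),round(s['time'],1))
sleep(.3); c,im,d=snap('side','s_end'); _,im2,_=snap('scene','c_end'); c3,im3,d3=snap('wrist','w_end')
P=cloud(c3,d3); t=P[(P[...,2]>.10)&(np.hypot(P[...,0]-.502,P[...,1]+.189)<.024)]; print('lid top',np.median(t[:,2]),len(t), 'slope',np.linalg.lstsq(np.c_[t[:,:2],np.ones(len(t))],t[:,2],rcond=None)[0][:2])
a=[cv2.resize(im[100:190,220:340],(400,300)),cv2.resize(im2[170:260,160:280],(400,300))]
b=cv2.resize(im3[80:384,90:430],(336,300))
b=np.pad(b,((0,0),(0,464),(0,0)))
cv2.imwrite('pics/end.png',np.vstack([np.hstack(a),b])[:,:,::-1])
E
```

```text
[-0.4  0.2 -0.2] [ 0.50205828 -0.18934711  0.08283226] 55.42 17.3
[-0.1  0.7 -1.4] [ 0.50242813 -0.1894709   0.09519894] 55.61 17.7
[ 0.2 -1.8 -0. ] [ 0.50237636 -0.18943157  0.11206669] 55.72 18.3
lid top 0.12592359861294367 7493 slope [0.57318377 0.40184957]
```

View pics/end.png

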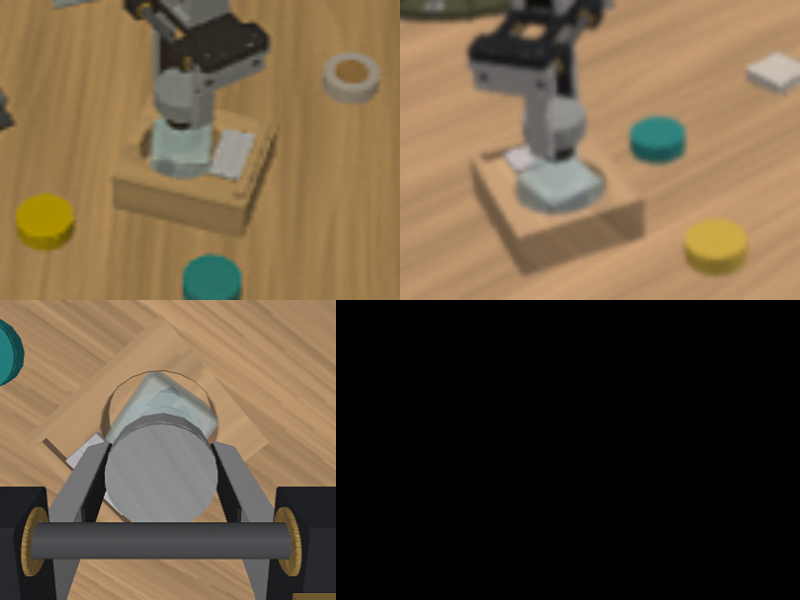

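The plate and jar are in place and the lid is clear, but it may have pitched about the pad line. I'll check the tilt using only lid pixels.

```bash
python3 - <<'E'
from h import *
for f in('w_turn','w_end'):
    z=np.load(f'pics/{f}.npz'); P=cloud(z,z['d'])
    # lid top region in crop px -> full px
    (u,v),r=((90+260/1.6,80+280/1.6),45) if f=='w_turn' else ((90+162,80+174*340/336),45)
    if f=='w_end': u=90+162*340/336
    V,U=np.mgrid[:384,:512]; t=P[np.hypot(U-u,V-v)<r]
    Q=R.from_euler('z',-.618).apply(t); co=np.linalg.lstsq(np.c_[Q[:,:2],np.ones(len(Q))],Q[:,2],rcond=None)[0]
    print(f,'center',np.median(t,0),'slope along tool x,y',co[:2], 'res',np.std(Q[:,2]-np.c_[Q[:,:2],np.ones(len(Q))]@co))
s=read_state(); print(R.from_rotvec(s['tcp_rot']).as_matrix()[:,2],s['time'])
E
```

```text
w_turn center [ 0.50453734 -0.18825149  0.09099594] slope along tool x,y [ 0.25725367 -0.00284941] res 0.008779536496119128
w_end center [ 0.50440091 -0.1891645   0.12587683] slope along tool x,y [0.28470973 0.00315445] res 0.009232213457597456
[-1.06289387e-04  1.63060620e-05 -9.99999994e-01] 18.7333
```

```bash
python3 - <<'E'
from h import *
for f,u,vs in(('w_turn',252,range(198,310,8)),('w_end',254,range(200,305,8))):
    z=np.load(f'pics/{f}.npz'); P=cloud(z,z['d'])
    Q=R.from_euler('z',-.618).apply((P-[.5022,-.1893,0]).reshape(-1,3)).reshape(P.shape)
    print(f); print([(v,*np.round(np.median(Q[v-1:v+2,u-3:u+4].reshape(-1,3),axis=0)[[0,2]]*1000,1)) for v in vs])
E
```

```text
w_turn
[(198, np.float64(27.7), np.float64(78.9)), (206, np.float64(27.0), np.float64(90.4)), (214, np.float64(23.3), np.float64(91.3)), (222, np.float64(19.3), np.float64(91.2)), (230, np.float64(15.3), np.float64(91.0)), (238, np.float64(11.4), np.float64(91.2)), (246, np.float64(7.2), np.float64(91.1)), (254, np.float64(3.1), np.float64(90.9)), (262, np.float64(-1.4), np.float64(91.0)), (270, np.float64(-5.5), np.float64(91.1)), (278, np.float64(-9.9), np.float64(91.0)), (286, np.float64(-14.4), np.float64(90.8)), (294, np.float64(-18.9), np.float64(91.1)), (302, np.float64(-23.0), np.float64(91.0))]
w_end
[(200, np.float64(27.7), np.float64(117.4)), (208, np.float64(26.2), np.float64(125.7)), (216, np.float64(22.2), np.float64(125.8)), (224, np.float64(18.1), np.float64(125.6)), (232, np.float64(14.2), np.float64(125.8)), (240, np.float64(10.2), np.float64(125.9)), (248, np.float64(6.0), np.float64(126.0)), (256, np.float64(1.9), np.float64(126.1)), (264, np.float64(-2.3), np.float64(126.0)), (272, np.float64(-6.7), np.float64(125.9)), (280, np.float64(-10.9), np.float64(125.8)), (288, np.float64(-15.4), np.float64(125.8)), (296, np.float64(-20.0), np.float64(125.7)), (304, np.float64(-23.8), np.float64(126.2))]
```

The lid is level to within 0.5 mm, its lower edge about 17 mm above the jar mouth. Handing in.

```bash
python3 -c "
from rig import *
print(job_done(), read_state()['time'])"
```

```text
the job is handed in; nothing more can be done
the job is handed in; nothing more can be done
```

I handed the job in at about 19 s: the plate lies flat in the gap, the lid is unscrewed and held level about 17 mm above the jar mouth, the jar is still in its stand, and I touched nothing else on the desk.

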